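# Pin the hold-down bar of a filter cell

## Task

Swing the hold-down bar of the steel filter cell fully home into its yoke, then take the long pin with the orange knob from the white stand and push it down through both ears of the yoke and the eye of the bar until its collar sits flush on the upper ear, and let go. The yoke is bolted a little to one side or the other along its slots, so feel for the hole gently and never force the pin; leave the blue-knobbed pin in the stand and everything else where it is.

Things in the scene. Friction and masses are not known exactly. Their poses are not given: they have to be found in the camera images.
- fixture: Blue base plate 110 x 250 x 10 mm, fixed, carrying steel cell (80 mm across, top 84 mm up, centred), post, hold-down bar and yoke. Origin: centre of the plate's underside. x: from the yoke's open mouth to its closed back; y: from yoke to post; z up. Post at y +90 mm, yoke near y -90 mm.
- hold_bar (a joint): Flat aluminium bar 31 mm wide, 12 mm thick (86 to 98 mm above the bench), turning level about the post; stiff (3 to 4 N at its knob), stays where left. 0 = home, along the fixture's -y, eye between the ears; firm stop just past home at -0.004 rad. Positive (rad) = swung open towards the fixture's -x. The pin enters only within about 0.01 rad of home.
- post_axis (a point): On the axis about which the bar turns, at the height of the bar's top face (98 mm); fixture x 0, y +90 mm.
- bar_knob (a point): Centre of the upright black knob on the bar, to push or pull the bar by: 18 mm diameter, from 98 to 142 mm above the bench, this point 122 mm up and 90 mm from the post axis. It does not turn on the bar.
- yoke_mid (a point): Middle of the yoke's slots, level with the upper ear's top (112 mm up). The dark steel yoke is bolted firmly anywhere up to 12 mm either way from here along the fixture's y (not measured; exact along x); its vertical holes, 13.5 mm diameter, no chamfer, lie there. Ears: upper 102 to 112, lower 72 to 82 mm up; 36 mm wide along y, x -18 to +26 mm; back web at x +19 to +26 mm.
- pin_grip (a point): Middle of the long pin's orange knob: 19 mm diameter, 44 mm tall, this point 22 mm below its top. Collar 26 mm diameter, 4 mm thick, its underside 26 mm below this point. z runs along the pin towards the knob. About 0.11 kg. Starts upright in a 14 mm hole of the stand, collar on the stand's top. Home in the yoke this point is 138 mm above the bench.
- pin_tip (a point): Tip of the long pin, 78 mm below the grip point. The steel shank is 12 mm diameter and 52 mm long below the collar; its last 6 mm taper to 10 mm diameter.
- bar_eye (a point): Centre of the bar's eye, at mid-thickness (92 mm up), 180 mm from the post axis: a slot through the bar, 15 mm wide and 42 mm long along the bar. The pin's tapered nose shifts the bar the last 2 mm.
- spare_grip (a point): Middle of the knob of the short pin with the blue knob (same head, shank 34 mm long); it stays in the stand.
- pin_stand: White block 60 x 130 x 60 mm with two holes 70 mm apart along its y, fixed; origin at the centre of its underside. The two pins stand in it, either way round.
- amber: Amber bottle, 86 mm diameter, 190 mm tall; leave alone. Origin: centre of its foot.
- jug: White bottle with black cap, 110 mm diameter, 220 mm tall; leave alone. Origin: centre of its foot.
- beaker: Glass beaker, 72 mm diameter, 90 mm tall; leave alone. Origin: centre of its foot.
- jar: Sample jar with blue lid, 54 mm diameter, 70 mm tall; leave alone. Origin: centre of its foot.
- spanner: Steel spanner lying on the bench; leave alone.
There are look-alikes about, which are no part of the job. What is shaped like the part that bears pin_grip but yellow is not meant.

How it is judged:
By the outcome, as a careful person would: the job done as asked, in the order asked, and still so for the second after the job is handed in, with the robot touching nothing.
It also fails if it takes over 72 s, if anything falls off the work surface, if the arm or the gripper's body presses on something with over 40 N, if the wrist force passes 120 N, or if a joint passes its speed limit or range.

## Robot

A 6-joint arm with a two-finger parallel gripper is mounted at the origin on the work surface. World frame = base frame: x ahead of the robot, y to its left, z up, the work surface at z = 0. Lengths are in mm, angles in rad, forces in N, time in s.
With the tool pointing down it reaches from about 275 to 1000 mm from the base axis. Payload 8.4 kg.
Tool frame: the origin (TCP) lies where the fingers leave the gripper's body, on its centre line; the fingertips stand 73 mm ahead of it and the grasp point (between the pads) lies 54 mm ahead of it; z points along the fingers, y is the line along which they close (so a half turn about z gives the same grasp; the last joint's range is limited). The gripper opens to 85 mm and grips with 20 to 120 N. Pads are 22 mm wide; open, the fingers measure 114 mm over their backs; the gripper's body (76 mm by 85 mm) begins 54 mm behind the grasp point. The pads swing forward as they close: fully open they stand 13 mm farther back than shut.
Start: joints at [-1.301, 0.353, 1.633, -0, 1.155, -0.002], TCP at [167.79, -602.059, 303.881] pointing down, gripper open.
Joint ranges: [-2.63, 2.63], [-0.92, 2.1], [0.06, 2.66], [-1.3, 4.44], [0, 2.69], [-3.02, 3.02]. Speed limits (rad/s): [2.22, 2.22, 2.79, 3.14, 3.14, 3.14].

## Interface

Orientations are given as a rotation vector (axis times angle).
In Python, from cell import r gives the robot as it stands.
- The arm moves only by the tool arm_command, never from a script. Its argument "deltas" is a list of rows, each an object with "linear": the shift along the tool's x, y, z in units of 1000 mm (1.0 is 1000 mm), a list of three; "rotation": the turn, a rotation vector about the tool's x, y, z in units of 180 degrees (1.0 is 180 degrees), a list of three; "claw": the gripper's target within -1 to 1 (fully open at 1, half-way at 0, shut at -1). A call has exactly 10 rows; each row is the pose to reach, as a shift and turn from the pose commanded when the call began, along the tool's axes at that moment, turning the shorter way round; what a row does not reach only later rows make up. A row lasts 1/12 s, in which the tool goes at most 41.7 mm and 7.16 degrees, less where a joint would pass 70% of its speed; a pose out of reach is approached as far as the arm can. A call with a number of a shift or a turn outside -1 to 1 is refused whole. A call with a gripper value outside its range is refused whole. The fingers move at their own pace and stop on an object; "newtons" is the grip in N (left out, the last holds). Time passes only in rows, so rows that repeat a pose let the fingers close, or fill a call up. It gives the time, the measured TCP pose, the force, the opening and the grip force at its end, in the units of the state.
- r.get_obs(): the state, without advancing time (a new reading comes with each control period).
- r.get_image(name): name is "scene" or "side" or "wrist"; returns a dict with "pixels" (400x640x3 uint8, red, green, blue), "mtx" (3x3 intrinsics, pixels), "eye" and "rotation" of the camera in the world. Camera axes: x right, y up, looking along -z (the intrinsics and any distortion apply to the point x, -y, -z); pixel columns grow to the right and rows downward; lengths in mm; the calibration is good to about 2 mm. A picture is of the moment at which its call begins. There is no depth.
- r.job_done(): hands the job in; it is judged then, once.
The state is a dict: "time_s": time; "qpos": joint angles; "dq": joint speeds; "joint_torque": joint torques, N m; "position": TCP position; "tool_rot": TCP orientation; "force": force on the tool from outside, world axes, zero at the start; "ft_torque": the same for the moment, N m; "grip_width": finger opening in mm; "finger_force": force on a finger pad.
Only numpy, scipy, OpenCV 4.12 (cv2) and the standard library are available. Lean on these libraries where they do the work, as an engineer would, in place of code of your own. Each camera call takes 0.05 s, during which the arm holds its last target. There are 200 camera calls.

## Working session

There is one attempt and no reset: what is moved stays moved. The work goes in short steps, Python scripts to look and compute and a tool call to move; the robot and the scene stay as the last step left them, time stands still between calls to the robot, and variables do not carry over. Pictures are saved under pics/ and viewed, at most 10 in all, crops included, and the job is handed in when it is done.

Besides the shell and the picture viewer there is one more tool, called after ">>>" by a JSON object that holds its "name" and its "arguments", one argument or row to a line. arm_command: Moves the arm, as the interface text tells. Its arguments: {"type":"object","properties":{"deltas":{"type":"array","items":{"type":"object","properties":{"linear":{"type":"array","items":{"type":"number"}},"rotation":{"type":"array","items":{"type":"number"}},"claw":{"type":"number"}}}},"newtons":{"type":"number"}},"required":["deltas"]}

```bash
mkdir -p pics; ls; cat > h.py <<'E'
import numpy as np, cv2
from scipy.spatial.transform import Rotation as R
from cell import r
def snap(n,f):
    im=r.get_image(n); cv2.imwrite(f'pics/{f}.png',cv2.cvtColor(np.array(im['pixels'],np.uint8),cv2.COLOR_RGB2BGR))
    np.savez(f'pics/{f}.npz',**{k:np.array(im[k]) for k in('pixels','mtx','eye','rotation')},extra=str(im.keys()))
    return im
def rot(im):
    m=np.array(im['rotation']); return m if m.shape==(3,3) else R.from_rotvec(m).as_matrix()
def ray(im,u,v):
    d=np.linalg.inv(np.array(im['mtx']))@[u,v,1]; d=rot(im)@[d[0],-d[1],-d[2]]
    return np.array(im['eye']),d/np.linalg.norm(d)
def onz(im,u,v,z):
    e,d=ray(im,u,v); return e+d*(z-e[2])/d[2]
def proj(im,p):
    c=rot(im).T@(np.array(p)-np.array(im['eye'])); q=np.array(im['mtx'])@[c[0],-c[1],-c[2]]; return q[:2]/q[2]
def load(f): return dict(np.load(f'pics/{f}.npz'))
E
python3 - <<'E'
from h import *
for n in('scene','side','wrist'):
    im=snap(n,n+'0'); print(n,im.keys(),np.array(im['mtx']).tolist(),np.round(im['eye'],1),np.round(rot(im),3).tolist())
print(r.get_obs())
a=[cv2.imread(f'pics/{n}0.png') for n in('scene','side')]
E
```

```text
pics
scene dict_keys(['pixels', 'mtx', 'eye', 'rotation']) [[439.0001734206988, 0.0, 315.768110831182], [0.0, 439.0001734206988, 198.3558389273431], [0.0, 0.0, 1.0]] [1398.4 -280.1 1129.8] [[0.317, -0.731, 0.605], [0.948, 0.255, -0.188], [-0.017, 0.633, 0.774]]
side dict_keys(['pixels', 'mtx', 'eye', 'rotation']) [[370.4641750581552, 0.0, 315.8982056398288], [0.0, 370.4641750581552, 200.20524170634138], [0.0, 0.0, 1.0]] [275.3 570.6 684.8] [[-0.893, 0.273, -0.357], [-0.449, -0.573, 0.685], [-0.018, 0.772, 0.635]]
wrist dict_keys(['pixels', 'mtx', 'eye', 'rotation']) [[351.47527092800203, 0.0, 324.2048280895236], [0.0, 351.47527092800203, 197.81679316750373], [0.0, 0.0, 1.0]] [ 247.9 -580.2  372.3] [[0.268, 0.912, 0.312], [-0.964, 0.254, 0.084], [-0.002, -0.323, 0.946]]
{'time_s': 0.15, 'qpos': array([-1.30134098e+00,  3.53504733e-01,  1.63395828e+00,  6.31251013e-07,
        1.15521989e+00, -2.42840604e-03]), 'dq': array([-0.00075603, -0.00194056, -0.00041877, -0.00055502,  0.00032879,
       -0.00043681]), 'joint_torque': array([ 6.78683737e-04, -6.05636358e+01, -3.42337596e+01,  2.37561795e-05,
        6.16733145e-03, -7.97128763e-06]), 'position': array([ 167.74741997, -601.76699058,  303.32646505]), 'tool_rot': array([-3.11153810e+00, -4.25612968e-01,  2.26993562e-04]), 'force': array([-0.66260632,  0.26721447,  0.19805115]), 'ft_torque': array([0.01136356, 0.00123618, 0.03575136]), 'finger_force': 0.0, 'grip_width': 85.66192015537294}
```

View pics/scene0.png

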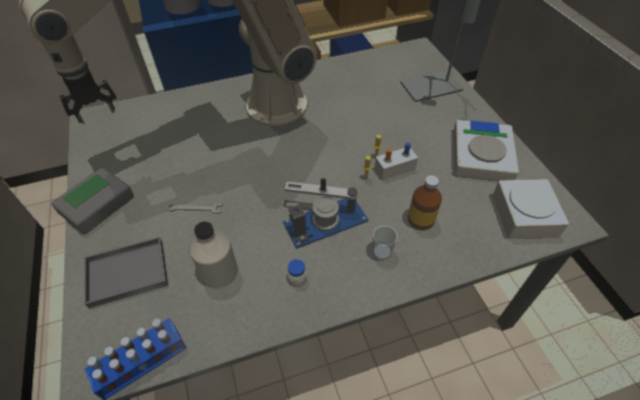

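View pics/side0.png

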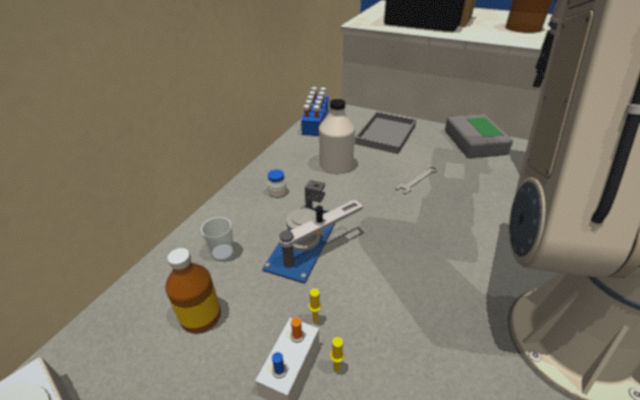

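The scene shows the fixture at (325,222), the bar pointing left from the post (350,200) with its knob at (323,185), and the stand at (397,163) with orange (388,155) and blue (407,149). The yellow decoys are at (367,165) and (378,143). I'll zoom in on both views.

```bash
python3 - <<'E'
from h import *
a=cv2.imread('pics/scene0.png')[130:250,270:430]; b=cv2.imread('pics/side0.png')[165:395,240:400]
a=cv2.resize(a,None,fx=4,fy=4,interpolation=2); cv2.imwrite('pics/za.png',a)
b=cv2.resize(b,None,fx=2.6,fy=2.6,interpolation=2); cv2.imwrite('pics/zb.png',b)
for f in('scene0','side0'):
    im=load(f); h=cv2.cvtColor(im['pixels'],cv2.COLOR_RGB2HSV)
    for n,lo,hi in(('orange',(4,170,110),(13,255,255)),('blue',(105,130,30),(125,255,255)),('yellow',(24,170,100),(34,255,255))):
        k,l,s,c=cv2.connectedComponentsWithStats(cv2.inRange(h,lo,hi))
        for i in range(1,k):
            if s[i,4]>25: print(f,n,s[i],c[i].round(1), onz(im,*c[i],82).round(0))
E
```

```text
scene0 blue [ 140    0  110   71 4747] [197.2  32.6] [-510. -224.   82.]
scene0 blue [334  35  37  18 406] [351.9  43.1] [-191.  397.   82.]
scene0 blue [471 121  28  11 228] [484.3 126.1] [464. 640.  82.]
scene0 blue [339 199   8   7  38] [343.1 202.3] [623.  48.  82.]
scene0 blue [306 205  58  38 592] [334.2 223.5] [689.  -5.  82.]
scene0 blue [289 260  15  15 191] [296.  266.9] [ 792. -154.   82.]
scene0 blue [  85  320   95   80 2111] [131.9 362.1] [ 913. -598.   82.]
side0 orange [293 326   8  12  68] [296.4 331.8] [479. 267.  82.]
side0 blue [361   0  18  11  95] [367.2   3.2] [ 1282. -2230.    82.]
side0 blue [476   0  36   9 277] [494.    3.5] [  462. -2547.    82.]
side0 blue [549   0   6  13  34] [551.8   6.6] [  102. -2590.    82.]
side0 blue [302  96  26  39 434] [313.5 119.7] [ 820. -471.   82.]
side0 blue [268 170  16  12 145] [275.6 175. ] [ 766. -131.   82.]
side0 blue [ 264  226   69   56 1108] [295.8 260.6] [562. 120.  82.]
side0 blue [273 353  11  20 158] [277.8 362.4] [480. 330.  82.]
side0 yellow [309 289  11  25 153] [314.2 301. ] [480. 194.  82.]
side0 yellow [331 338  12  29 200] [336.7 350.8] [400. 268.  82.]
```

View pics/za.png

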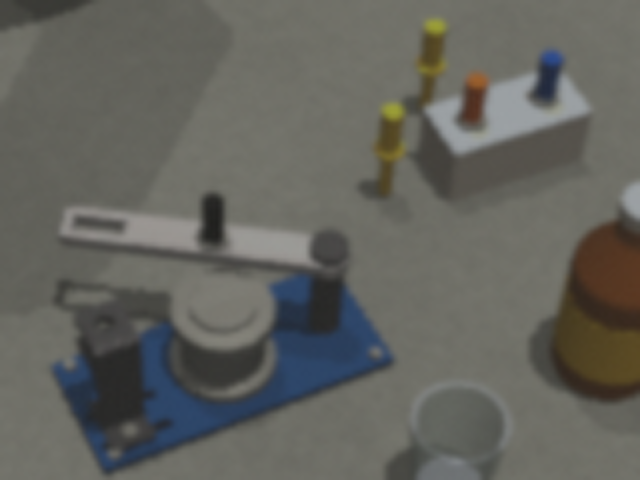

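View pics/zb.png

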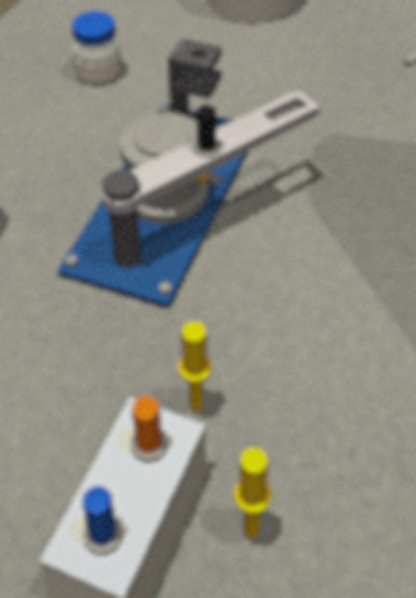

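The two zooms give the plate corners, the bar eye, the knob and the pins. The scene crop maps as px/4+(270,130) and the side crop as px/2.6+(240,165). Next I'll triangulate.

```bash
python3 - <<'E'
from h import *
S=load('scene0');D=load('side0')
s=lambda x,y:(x/4+270,y/4+130)
d=lambda x,y:(x/2.6+240,y/2.6+165)
def tri(a,b):
    e1,d1=ray(S,*a);e2,d2=ray(D,*b)
    t=np.linalg.lstsq(np.c_[d1,-d2],e2-e1,rcond=None)[0]
    p,q=e1+t[0]*d1,e2+t[1]*d2; return ((p+q)/2).round(1),np.linalg.norm(p-q).round(1)
print('orange top',tri(s(477,79),d(146,404)), 'mid',tri(s(474,101),d(148,430)))
print('blue top',tri(s(551,58),d(97,496)))
print('bar knob top',tri(s(212,199),d(206,111)))
print('eye',tri(s(98,222),d(287,106)))
print('post top',tri(s(329,243),d(121,185)))
print('yoke hole',tri(s(106,322),d(201,52)))
for c in((55,368),(107,468),(393,358),(345,280)): print('plate S',onz(S,*s(*c),10).round(1))
for c in((60,270),(170,304)): print('plate D',onz(D,*d(*c),10).round(1))
print('eye z98',onz(S,*s(98,222),98),onz(D,*d(287,106),98))
print('yoke hole z112',onz(S,*s(106,322),112),onz(D,*d(201,52),112))
for c in((422,108),(447,150),(590,108),(570,75)): print('stand S',onz(S,*s(*c),60).round(1))
E
```

```text
orange top (array([482.4, 261.4, 107.3]), np.float64(2.9)) mid (array([480.9, 263.3,  79.5]), np.float64(2.0))
blue top (array([478.8, 330.8, 105.5]), np.float64(2.3))
bar knob top (array([563.1,   3.5, 139.9]), np.float64(1.3))
eye (array([520.1, -76.9,  98.7]), np.float64(4.3))
post top (array([604.7,  83.6, 103.6]), np.float64(1.2))
yoke hole (array([ 624. , -102.5,  110.3]), np.float64(6.8))
plate S [ 582.  -134.3   10. ]
plate S [ 685.1 -122.6   10. ]
plate S [660.5 121.2  10. ]
plate S [574.2 115.   10. ]
plate D [652.6 122.3  10. ]
plate D [545.3 112.6  10. ]
eye z98 [521.66818294 -75.64099414  98.        ] [519.34173183 -80.04193402  98.        ]
yoke hole z112 [ 628.48993932 -100.78380206  112.        ] [ 621.52499174 -104.23091165  112.        ]
stand S [457.6 229.   60. ]
stand S [509.5 229.1  60. ]
stand S [504.9 363.   60. ]
stand S [463.3 364.9  60. ]
```

```bash
cat >> h.py <<'E'
def plan(*targets):
    "targets (x,y,z,yaw_deg of tool x); each printed as delta from the last pose (tool pointing down)"
    o=r.get_obs(); p=np.array(o['position']); q=R.from_rotvec(o['tool_rot'])
    x=q.apply([1,0,0]); print('now',p.round(1),'yaw',np.degrees(np.arctan2(x[1],x[0])).round(2),'tilt',q.apply([0,0,1]).round(3),'t',round(o['time_s'],2),'F',np.round(o['force'],1),'w',round(o['grip_width'],1))
    for t in targets:
        tq=R.from_euler('z',t[3],degrees=True)*R.from_rotvec([np.pi,0,0]); d=q.inv()
        print(t,'lin',(d.apply(np.array(t[:3])-p)/1000).round(4),'rot',((d*tq).as_rotvec()/np.pi).round(4)); p=np.array(t[:3]);q=tq
E
python3 - <<'E'
from h import *
S=load('scene0');D=load('side0')
s=lambda x,y:(x/4+270,y/4+130)
d=lambda x,y:(x/2.6+240,y/2.6+165)
def tri(a,b):
    e1,d1=ray(S,*a);e2,d2=ray(D,*b)
    t=np.linalg.lstsq(np.c_[d1,-d2],e2-e1,rcond=None)[0]
    return ((e1+t[0]*d1+e2+t[1]*d2)/2).round(1)
print('yellow',tri(s(393,110),d(194,330)),tri(s(435,26),d(254,456)))
print('amber cap',tri((432,182),(179,256)),'jug cap',tri((204,230),(338,103)),'beaker',tri((384,233),(217,225)))
plan((350,-300,304,5.5),(525,0,230,5.5),(525,0,190,5.5))
E
```

```text
yellow [483.9 186.9  97.8] [403.3 259.3  98.2]
amber cap [710.9 280.6 183.8] jug cap [ 684.1 -362.8  213.4] beaker [775.  114.5  94.5]
now [ 167.7 -601.8  303.3] yaw 15.58 tilt [-0.     0.001 -1.   ] t 0.15 F [-0.7  0.3  0.2] w 85.7
(350, -300, 304, 5.5) lin [ 0.2566 -0.2417 -0.0004] rot [-0.0003  0.      0.056 ]
(525, 0, 230, 5.5) lin [ 0.2029 -0.2818  0.074 ] rot [0. 0. 0.]
(525, 0, 190, 5.5) lin [ 0.   -0.    0.04] rot [0. 0. 0.]
```

>>> {"name": "arm_command", "arguments": {
  "deltas": [
    {"linear": [0.026, -0.024, 0], "rotation": [0, 0, 0.006], "claw": -1},
    {"linear": [0.051, -0.048, 0], "rotation": [0, 0, 0.011], "claw": -1},
    {"linear": [0.077, -0.073, 0], "rotation": [0, 0, 0.017], "claw": -1},
    {"linear": [0.103, -0.097, 0], "rotation": [0, 0, 0.022], "claw": -1},
    {"linear": [0.128, -0.121, 0], "rotation": [0, 0, 0.028], "claw": -1},
    {"linear": [0.154, -0.145, 0], "rotation": [0, 0, 0.034], "claw": -1},
    {"linear": [0.18, -0.169, 0], "rotation": [0, 0, 0.039], "claw": -1},
    {"linear": [0.205, -0.193, 0], "rotation": [0, 0, 0.045], "claw": -1},
    {"linear": [0.231, -0.218, 0], "rotation": [0, 0, 0.05], "claw": -1},
    {"linear": [0.257, -0.242, 0], "rotation": [0, 0, 0.056], "claw": -1}
  ],
  "newtons": 30
}}

```text
time_s: 0.98
position: [350.7, -298.3, 303.9]
tool_rot: [-3.138, -0.149, 0.0]
force: [0.5, 0.1, 0.5]
grip_width: 0.0
finger_force: 0.0
```

>>> {"name": "arm_command", "arguments": {
  "deltas": [
    {"linear": [0.02, -0.028, 0.007], "rotation": [0, 0, 0], "claw": -1},
    {"linear": [0.041, -0.056, 0.015], "rotation": [0, 0, 0], "claw": -1},
    {"linear": [0.061, -0.085, 0.022], "rotation": [0, 0, 0], "claw": -1},
    {"linear": [0.081, -0.113, 0.03], "rotation": [0, 0, 0], "claw": -1},
    {"linear": [0.101, -0.141, 0.037], "rotation": [0, 0, 0], "claw": -1},
    {"linear": [0.122, -0.169, 0.044], "rotation": [0, 0, 0], "claw": -1},
    {"linear": [0.142, -0.197, 0.052], "rotation": [0, 0, 0], "claw": -1},
    {"linear": [0.162, -0.225, 0.059], "rotation": [0, 0, 0], "claw": -1},
    {"linear": [0.183, -0.254, 0.067], "rotation": [0, 0, 0], "claw": -1},
    {"linear": [0.203, -0.282, 0.074], "rotation": [0, 0, 0], "claw": -1}
  ]
}}

```text
time_s: 1.82
position: [526.0, 2.0, 229.3]
tool_rot: [-3.138, -0.151, 0.0]
force: [0.9, -0.7, 0.3]
grip_width: 0.2
finger_force: 0.0
```

```bash
python3 - <<'E'
from h import *
plan((525,0,190,5.5))
snap('wrist','w1'); print(r.get_obs()['time_s'])
E
```

```text
now [526.    2.  229.3] yaw 5.51 tilt [-0. -0. -1.] t 1.82 F [ 0.9 -0.7  0.3] w 0.2
(525, 0, 190, 5.5) lin [-0.0012  0.0019  0.0393] rot [-0.      0.0001  0.    ]
1.8667
```

View pics/w1.png

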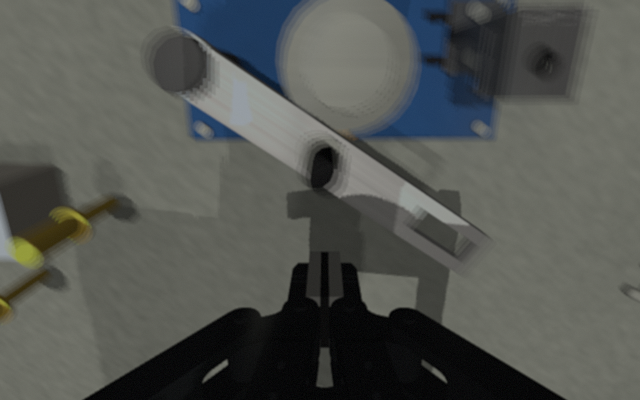

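The view is square to the fixture: post (178,62), yoke hole (543,62), knob (322,165), closed fingers (325,270) in line with the knob. Now I'll descend and push.

>>> {"name": "arm_command", "arguments": {
  "deltas": [
    {"linear": [0, 0.004, 0.013], "rotation": [0, 0, 0], "claw": -1},
    {"linear": [0, 0.004, 0.026], "rotation": [0, 0, 0], "claw": -1},
    {"linear": [0, 0.004, 0.039], "rotation": [0, 0, 0], "claw": -1},
    {"linear": [0.008, 0.004, 0.039], "rotation": [0, 0, 0], "claw": -1},
    {"linear": [0.016, 0.004, 0.039], "rotation": [0, 0, 0], "claw": -1},
    {"linear": [0.024, 0.004, 0.039], "rotation": [0, 0, 0], "claw": -1},
    {"linear": [0.031, 0.004, 0.039], "rotation": [0, 0, 0], "claw": -1},
    {"linear": [0.038, 0.004, 0.039], "rotation": [0, 0, 0], "claw": -1},
    {"linear": [0.045, 0.004, 0.039], "rotation": [0, 0, 0], "claw": -1},
    {"linear": [0.052, 0.004, 0.039], "rotation": [0, 0, 0], "claw": -1}
  ]
}}

```text
time_s: 2.7
position: [577.4, 0.4, 191.3]
tool_rot: [3.137, 0.15, -0.004]
force: [-4.9, -2.2, 0.7]
grip_width: 0.2
finger_force: 2.4
```

>>> {"name": "arm_command", "arguments": {
  "deltas": [
    {"linear": [0.001, 0, 0], "rotation": [0, 0, 0], "claw": -1},
    {"linear": [0.002, 0, 0], "rotation": [0, 0, 0], "claw": -1},
    {"linear": [0.003, 0, 0], "rotation": [0, 0, 0], "claw": -1},
    {"linear": [0.004, 0, 0], "rotation": [0, 0, 0], "claw": -1},
    {"linear": [0.005, 0, 0], "rotation": [0, 0, 0], "claw": -1},
    {"linear": [0.006, 0, 0], "rotation": [0, 0, 0], "claw": -1},
    {"linear": [0.007, 0, 0], "rotation": [0, 0, 0], "claw": -1},
    {"linear": [0.008, 0, 0], "rotation": [0, 0, 0], "claw": -1},
    {"linear": [0.008, 0, 0], "rotation": [0, 0, 0], "claw": -1},
    {"linear": [0.008, 0, 0], "rotation": [0, 0, 0], "claw": -1}
  ]
}}

```text
time_s: 3.53
position: [585.8, 2.0, 190.9]
tool_rot: [-3.138, -0.151, -0.001]
force: [-3.2, -0.3, 0.8]
grip_width: -0.3
finger_force: 1.2
```

>>> {"name": "arm_command", "arguments": {
  "deltas": [
    {"linear": [0.001, 0, 0], "rotation": [0, 0, 0], "claw": -1},
    {"linear": [0.002, 0, 0], "rotation": [0, 0, 0], "claw": -1},
    {"linear": [0.003, 0, 0], "rotation": [0, 0, 0], "claw": -1},
    {"linear": [0.004, 0, 0], "rotation": [0, 0, 0], "claw": -1},
    {"linear": [0.005, 0, 0], "rotation": [0, 0, 0], "claw": -1},
    {"linear": [0.005, 0, 0], "rotation": [0, 0, 0], "claw": -1},
    {"linear": [0.005, 0, 0], "rotation": [0, 0, 0], "claw": -1},
    {"linear": [0.005, 0, 0], "rotation": [0, 0, 0], "claw": -1},
    {"linear": [0.005, 0, 0], "rotation": [0, 0, 0], "claw": -1},
    {"linear": [0.005, 0, 0], "rotation": [0, 0, 0], "claw": -1}
  ]
}}

```text
time_s: 4.37
position: [590.7, 2.4, 190.9]
tool_rot: [-3.138, -0.151, -0.001]
force: [-1.9, -0.1, -0.1]
grip_width: -0.2
finger_force: 0.9
```

```bash
python3 - <<'E'
from h import *
snap('wrist','w2'); plan()
E
```

```text
now [590.7   2.5 190.9] yaw 5.49 tilt [ 0.  0. -1.] t 4.42 F [-2.2 -0.3 -0.8] w -0.0
```

View pics/w2.png

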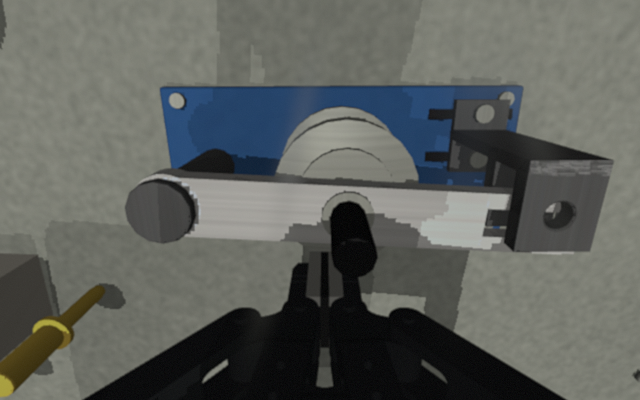

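The picture shows post (160,211), yoke hole (559,214) and the bar nearly home in the yoke. I'll push on gently until the stop is felt.

>>> {"name": "arm_command", "arguments": {
  "deltas": [
    {"linear": [0.0005, 0, 0], "rotation": [0, 0, 0], "claw": -1},
    {"linear": [0.001, 0, 0], "rotation": [0, 0, 0], "claw": -1},
    {"linear": [0.0015, 0, 0], "rotation": [0, 0, 0], "claw": -1},
    {"linear": [0.002, 0, 0], "rotation": [0, 0, 0], "claw": -1},
    {"linear": [0.0025, 0, 0], "rotation": [0, 0, 0], "claw": -1},
    {"linear": [0.003, 0, 0], "rotation": [0, 0, 0], "claw": -1},
    {"linear": [0.003, 0, 0], "rotation": [0, 0, 0], "claw": -1},
    {"linear": [0.003, 0, 0], "rotation": [0, 0, 0], "claw": -1},
    {"linear": [0.003, 0, 0], "rotation": [0, 0, 0], "claw": -1},
    {"linear": [0.003, 0, 0], "rotation": [0, 0, 0], "claw": -1}
  ]
}}

```text
time_s: 5.25
position: [593.6, 2.7, 190.9]
tool_rot: [-3.138, -0.151, -0.0]
force: [-3.4, -0.5, 0.2]
grip_width: 0.2
finger_force: 1.2
```

>>> {"name": "arm_command", "arguments": {
  "deltas": [
    {"linear": [0.0005, 0, 0], "rotation": [0, 0, 0], "claw": -1},
    {"linear": [0.001, 0, 0], "rotation": [0, 0, 0], "claw": -1},
    {"linear": [0.0015, 0, 0], "rotation": [0, 0, 0], "claw": -1},
    {"linear": [0.002, 0, 0], "rotation": [0, 0, 0], "claw": -1},
    {"linear": [0.002, 0, 0], "rotation": [0, 0, 0], "claw": -1},
    {"linear": [0.002, 0, 0], "rotation": [0, 0, 0], "claw": -1},
    {"linear": [0.002, 0, 0], "rotation": [0, 0, 0], "claw": -1},
    {"linear": [0.002, 0, 0], "rotation": [0, 0, 0], "claw": -1},
    {"linear": [0.002, 0, 0], "rotation": [0, 0, 0], "claw": -1},
    {"linear": [0.002, 0, 0], "rotation": [0, 0, 0], "claw": -1}
  ]
}}

```text
time_s: 6.08
position: [595.6, 2.9, 190.9]
tool_rot: [3.138, 0.151, 0.0]
force: [-3.3, -0.7, -0.5]
grip_width: 0.0
finger_force: 1.1
```

>>> {"name": "arm_command", "arguments": {
  "deltas": [
    {"linear": [0.0005, 0, 0], "rotation": [0, 0, 0], "claw": -1},
    {"linear": [0.001, 0, 0], "rotation": [0, 0, 0], "claw": -1},
    {"linear": [0.0015, 0, 0], "rotation": [0, 0, 0], "claw": -1},
    {"linear": [0.002, 0, 0], "rotation": [0, 0, 0], "claw": -1},
    {"linear": [0.002, 0, 0], "rotation": [0, 0, 0], "claw": -1},
    {"linear": [0.002, 0, 0], "rotation": [0, 0, 0], "claw": -1},
    {"linear": [0.002, 0, 0], "rotation": [0, 0, 0], "claw": -1},
    {"linear": [0.002, 0, 0], "rotation": [0, 0, 0], "claw": -1},
    {"linear": [0.002, 0, 0], "rotation": [0, 0, 0], "claw": -1},
    {"linear": [0.002, 0, 0], "rotation": [0, 0, 0], "claw": -1}
  ]
}}

```text
time_s: 6.92
position: [596.8, 3.2, 190.8]
tool_rot: [-3.138, -0.151, 0.003]
force: [-6.9, 0.4, 2.7]
grip_width: -0.2
finger_force: 2.7
```

```bash
python3 - <<'E'
from h import *
im=snap('wrist','w3'); plan()
y,x=np.array([571.5-0,0]),0
g=cv2.cvtColor(im['pixels'],cv2.COLOR_RGB2GRAY)
# bar near edge (lower) at columns left and right: strongest drop
for c in (215,240,270,420,450,480):
    col=cv2.GaussianBlur(g,(1,5),0)[150:300,c].astype(int); e=np.diff(col); print(c,'up',150+e.argmax(),'down',150+e.argmin())
v=cv2.resize(np.array(im['pixels'])[120:300,100:640,::-1],None,fx=1.48,fy=1.48,interpolation=2); cv2.imwrite('pics/w3z.png',v)
E
```

```text
now [596.8   3.2 190.8] yaw 5.49 tilt [-0.002  0.    -1.   ] t 6.97 F [-5.5 -0.3  1.3] w -0.1
215 up 187 down 245
240 up 187 down 245
270 up 187 down 241
420 up 186 down 231
450 up 186 down 242
480 up 185 down 243
```

View pics/w3z.png

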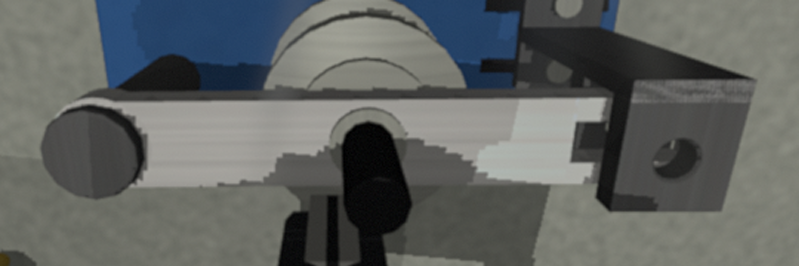

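The bar is now parallel to the plate, and the force is rising (the tool moved 1.2 mm for 2 mm commanded). The zoom shows the hole at (677,158), with part of the bar visible through it. I'll confirm the stop with a little more push, then back off.

>>> {"name": "arm_command", "arguments": {
  "deltas": [
    {"linear": [0.0005, 0, 0], "rotation": [0, 0, 0], "claw": -1},
    {"linear": [0.001, 0, 0], "rotation": [0, 0, 0], "claw": -1},
    {"linear": [0.0015, 0, 0], "rotation": [0, 0, 0], "claw": -1},
    {"linear": [0.002, 0, 0], "rotation": [0, 0, 0], "claw": -1},
    {"linear": [0.002, 0, 0], "rotation": [0, 0, 0], "claw": -1},
    {"linear": [0.002, 0, 0], "rotation": [0, 0, 0], "claw": -1},
    {"linear": [0.002, 0, 0], "rotation": [0, 0, 0], "claw": -1},
    {"linear": [0.002, 0, 0], "rotation": [0, 0, 0], "claw": -1},
    {"linear": [0.002, 0, 0], "rotation": [0, 0, 0], "claw": -1},
    {"linear": [0.002, 0, 0], "rotation": [0, 0, 0], "claw": -1}
  ]
}}

```text
time_s: 7.8
position: [597.6, 3.6, 190.5]
tool_rot: [-3.137, -0.15, 0.007]
force: [-11.7, 1.8, 4.8]
grip_width: -0.1
finger_force: 4.8
```

>>> {"name": "arm_command", "arguments": {
  "deltas": [
    {"linear": [-0.008, 0, 0], "rotation": [0, 0, 0], "claw": -1},
    {"linear": [-0.02, 0, 0], "rotation": [0, 0, 0], "claw": -1},
    {"linear": [-0.03, 0, -0.025], "rotation": [0, 0, 0], "claw": -1},
    {"linear": [-0.04, 0.01, -0.05], "rotation": [0, 0, 0], "claw": -0.5},
    {"linear": [-0.054, 0.035, -0.05], "rotation": [0, 0, 0], "claw": 0},
    {"linear": [-0.054, 0.065, -0.05], "rotation": [0, 0, 0], "claw": 0},
    {"linear": [-0.054, 0.093, -0.05], "rotation": [0, 0, 0], "claw": 0},
    {"linear": [-0.054, 0.093, -0.05], "rotation": [0, 0, 0], "claw": 0},
    {"linear": [-0.054, 0.093, -0.05], "rotation": [0, 0, 0], "claw": 0},
    {"linear": [-0.054, 0.093, -0.05], "rotation": [0, 0, 0], "claw": 0}
  ]
}}

```text
time_s: 8.63
position: [554.9, -94.3, 241.0]
tool_rot: [-3.138, -0.149, -0.002]
force: [-0.7, -0.7, -0.1]
grip_width: 43.0
finger_force: 0.0
```

```bash
python3 - <<'E'
from h import *
im=snap('wrist','w4'); a=load('w3')
print('hole w3',onz(a,557.4,226.8,112).round(1))
g=cv2.cvtColor(im['pixels'],cv2.COLOR_RGB2GRAY)
u,v=proj(im,(623,-102,112)); print(u,v, proj(im,(604.7,83.6,103)))
u,v=int(u),int(v); c=im['pixels'][max(v-75,0):v+75,max(u-100,0):u+100,::-1]; print(max(u-100,0),max(v-75,0))
cv2.imwrite('pics/w4z.png',cv2.resize(np.array(c),None,fx=4,fy=4,interpolation=2))
plan((481,262,250,5.5),(481,262,141,5.5))
E
```

```text
hole w3 [ 625.4 -101.7  112. ]
348.8466049517837 109.14769148784146 [ 22.87468947 109.15726009]
248 34
now [554.8 -93.9 240.9] yaw 5.5 tilt [ 0.001  0.    -1.   ] t 8.68 F [-0.7 -0.1  0.2] w 42.4
(481, 262, 250, 5.5) lin [-0.0394 -0.3613 -0.0091] rot [-0.     -0.0002 -0.    ]
(481, 262, 141, 5.5) lin [ 0.    -0.     0.109] rot [0. 0. 0.]
```

View pics/w4z.png

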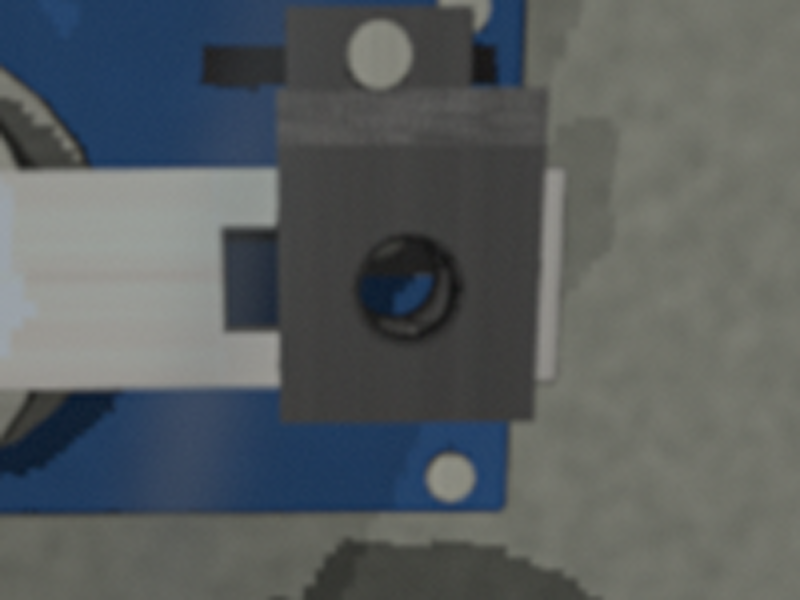

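The hole is at pixel (350,105.5), with blue visible through it, so the bar is lined up. Next I'll move to the pin.

>>> {"name": "arm_command", "arguments": {
  "deltas": [
    {"linear": [-0.004, -0.037, -0.009], "rotation": [0, 0, 0], "claw": 0},
    {"linear": [-0.008, -0.074, -0.009], "rotation": [0, 0, 0], "claw": 0},
    {"linear": [-0.013, -0.112, -0.009], "rotation": [0, 0, 0], "claw": 0},
    {"linear": [-0.017, -0.15, -0.009], "rotation": [0, 0, 0], "claw": 0},
    {"linear": [-0.021, -0.188, -0.009], "rotation": [0, 0, 0], "claw": 0},
    {"linear": [-0.025, -0.226, -0.009], "rotation": [0, 0, 0], "claw": 0},
    {"linear": [-0.03, -0.264, -0.009], "rotation": [0, 0, 0], "claw": 0},
    {"linear": [-0.034, -0.3, -0.009], "rotation": [0, 0, 0], "claw": 0},
    {"linear": [-0.037, -0.336, -0.009], "rotation": [0, 0, 0], "claw": 0},
    {"linear": [-0.039, -0.361, -0.009], "rotation": [0, 0, 0], "claw": 0}
  ]
}}

```text
time_s: 9.52
position: [479.8, 265.0, 250.0]
tool_rot: [-3.137, -0.154, -0.001]
force: [0.1, 0.4, -0.1]
grip_width: 42.5
finger_force: 0.0
```

```bash
python3 - <<'E'
from h import *
print('hole w4',onz(load('w4'),350,105.5,112).round(1))
r.get_image('wrist'); r.get_image('wrist')
im=snap('wrist','w5'); h=cv2.cvtColor(im['pixels'],cv2.COLOR_RGB2HSV)
for n,lo,hi in(('orange',(3,150,60),(15,255,255)),('blue',(105,130,30),(125,255,255))):
    k,l,s,c=cv2.connectedComponentsWithStats(cv2.inRange(h,lo,hi))
    for i in range(1,k):
        if s[i,4]>60: print(n,s[i],c[i].round(1),onz(im,*c[i],86).round(1))
print(proj(im,(481,262,108)),proj(im,(481,262,64)))
plan()
E
```

```text
hole w4 [ 625.  -102.4  112. ]
orange [318 182  27  42 841] [329.7 204.1] [479.5 261.4  86. ]
blue [ 522    0  118  116 9423] [574.9  60.6] [588.4 120.5  86. ]
blue [ 210  178   39   42 1027] [229.1 199.2] [476. 332.  86.]
[329.36160029 213.42238576] [328.69485675 192.41421263]
now [480.3 263.7 249.8] yaw 5.75 tilt [ 0.  0. -1.] t 9.67 F [ 0.2 -1.1 -0. ] w 42.6
```

View pics/w5.png

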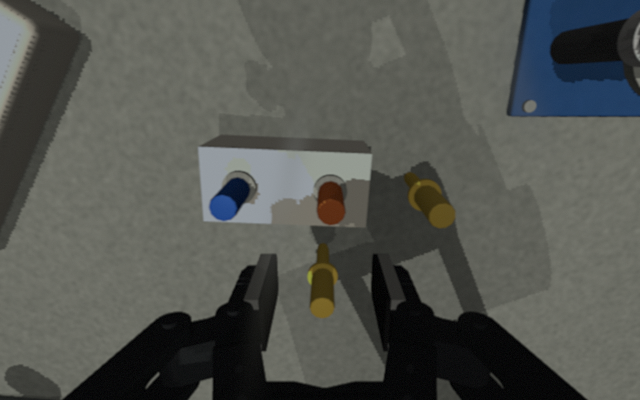

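The orange knob is centred at (330,204), between the fingers laterally; the blue pin is at (229,199) and the yellow decoys are clear. I'll descend and grip.

>>> {"name": "arm_command", "arguments": {
  "deltas": [
    {"linear": [0, 0.002, 0.02], "rotation": [0, 0, 0], "claw": 0},
    {"linear": [0, 0.002, 0.04], "rotation": [0, 0, 0], "claw": 0},
    {"linear": [0, 0.002, 0.06], "rotation": [0, 0, 0], "claw": 0},
    {"linear": [0, 0.002, 0.08], "rotation": [0, 0, 0], "claw": 0},
    {"linear": [0, 0.002, 0.095], "rotation": [0, 0, 0], "claw": 0},
    {"linear": [0, 0.002, 0.107], "rotation": [0, 0, 0], "claw": 0},
    {"linear": [0, 0.002, 0.107], "rotation": [0, 0, 0], "claw": 0},
    {"linear": [0, 0.002, 0.107], "rotation": [0, 0, 0], "claw": -0.2},
    {"linear": [0, 0.002, 0.107], "rotation": [0, 0, 0], "claw": -0.4},
    {"linear": [0, 0.002, 0.107], "rotation": [0, 0, 0], "claw": -0.5}
  ]
}}

```text
time_s: 10.5
position: [482.1, 259.5, 144.0]
tool_rot: [-3.137, -0.15, -0.003]
force: [-0.7, 1.3, 1.0]
grip_width: 21.6
finger_force: 0.4
```

>>> {"name": "arm_command", "arguments": {
  "deltas": [
    {"linear": [0, 0, 0], "rotation": [0, 0, 0], "claw": -0.6},
    {"linear": [0, 0, 0], "rotation": [0, 0, 0], "claw": -0.7},
    {"linear": [0, 0, 0], "rotation": [0, 0, 0], "claw": -0.8},
    {"linear": [0, 0, 0], "rotation": [0, 0, 0], "claw": -0.9},
    {"linear": [0, 0, 0], "rotation": [0, 0, 0], "claw": -1},
    {"linear": [0, 0, 0], "rotation": [0, 0, 0], "claw": -1},
    {"linear": [0, 0, 0], "rotation": [0, 0, 0], "claw": -1},
    {"linear": [0, 0, 0], "rotation": [0, 0, 0], "claw": -1},
    {"linear": [0, 0, 0], "rotation": [0, 0, 0], "claw": -1},
    {"linear": [0, 0, 0], "rotation": [0, 0, 0], "claw": -1}
  ],
  "newtons": 45
}}

```text
time_s: 11.33
position: [482.2, 260.2, 144.2]
tool_rot: [-3.136, -0.15, -0.004]
force: [-1.6, 5.0, 4.0]
grip_width: 17.7
finger_force: 43.8
```

>>> {"name": "arm_command", "arguments": {
  "deltas": [
    {"linear": [0, 0, -0.008], "rotation": [0, 0, 0], "claw": -1},
    {"linear": [0, 0, -0.018], "rotation": [0, 0, 0], "claw": -1},
    {"linear": [0, 0, -0.03], "rotation": [0, 0, 0], "claw": -1},
    {"linear": [0, 0, -0.045], "rotation": [0, 0, 0], "claw": -1},
    {"linear": [0, 0, -0.065], "rotation": [0, 0, 0], "claw": -1},
    {"linear": [0, 0, -0.09], "rotation": [0, 0, 0], "claw": -1},
    {"linear": [0, 0, -0.115], "rotation": [0, 0, 0], "claw": -1},
    {"linear": [0, 0, -0.14], "rotation": [0, 0, 0], "claw": -1},
    {"linear": [0, 0, -0.16], "rotation": [0, 0, 0], "claw": -1},
    {"linear": [0, 0, -0.16], "rotation": [0, 0, 0], "claw": -1}
  ]
}}

```text
time_s: 12.17
position: [483.0, 259.9, 307.7]
tool_rot: [-3.135, -0.151, -0.01]
force: [0.1, 0.2, -1.6]
grip_width: 17.9
finger_force: 44.5
```

```bash
python3 - <<'E'
from h import *
r.get_image('wrist')
im=snap('wrist','w6'); o=r.get_obs(); p=o['position'];q=R.from_rotvec(o['tool_rot'])
for d in(36,58,80,84,130,136): print(d,proj(im,p+q.apply([0,0,d])).round(1))
cv2.imwrite('pics/w6z.png',cv2.resize(np.array(im['pixels'])[140:340,225:425,::-1],None,fx=3,fy=3,interpolation=2))
plan((625,-102.4,310,5.5))
print(o['force'],o['ft_torque'])
E
```

```text
36 [323.4 321.1]
58 [323.6 287.3]
80 [323.8 261.7]
84 [323.8 257.7]
130 [324.  221.9]
136 [324.1 218.3]
now [481.6 259.1 303.6] yaw 5.5 tilt [ 0.002  0.001 -1.   ] t 12.27 F [-0.2  0.2 -1.9] w 17.3
(625, -102.4, 310, 5.5) lin [ 0.1081  0.3736 -0.0064] rot [-0.0002 -0.0006 -0.    ]
[-0.23378988  0.23693198 -1.90309331] [-0.00741203 -0.00293026 -0.05566488]
```

View pics/w6z.png

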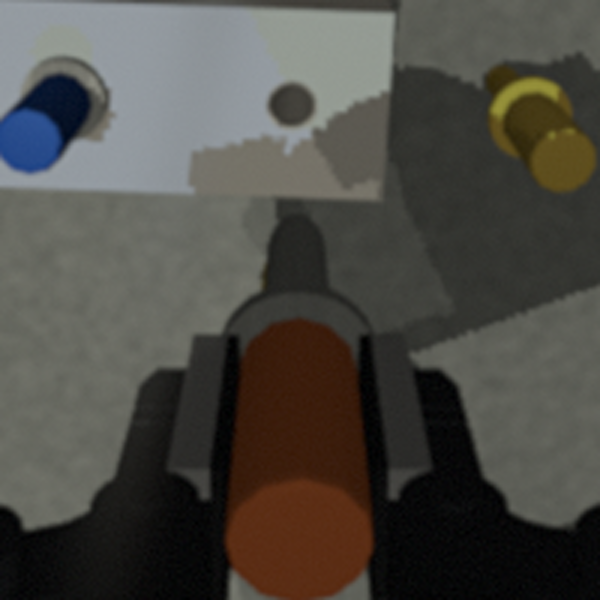

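The pin lies on the tool axis: its tip is at about (324,219), as predicted. Next I'll move it over the yoke.

>>> {"name": "arm_command", "arguments": {
  "deltas": [
    {"linear": [0.008, 0.028, -0.006], "rotation": [0, 0, 0], "claw": -1},
    {"linear": [0.019, 0.066, -0.006], "rotation": [0, 0, 0], "claw": -1},
    {"linear": [0.03, 0.105, -0.006], "rotation": [0, 0, 0], "claw": -1},
    {"linear": [0.041, 0.144, -0.006], "rotation": [0, 0, 0], "claw": -1},
    {"linear": [0.053, 0.183, -0.006], "rotation": [0, 0, 0], "claw": -1},
    {"linear": [0.064, 0.222, -0.006], "rotation": [0, 0, 0], "claw": -1},
    {"linear": [0.075, 0.26, -0.006], "rotation": [0, 0, 0], "claw": -1},
    {"linear": [0.087, 0.3, -0.006], "rotation": [0, 0, 0], "claw": -1},
    {"linear": [0.098, 0.339, -0.006], "rotation": [0, 0, 0], "claw": -1},
    {"linear": [0.108, 0.374, -0.006], "rotation": [0, 0, 0], "claw": -1}
  ]
}}

```text
time_s: 13.1
position: [624.5, -105.3, 306.9]
tool_rot: [-3.138, -0.15, 0.004]
force: [0.4, 0.8, -1.8]
grip_width: 17.8
finger_force: 44.5
```

>>> {"name": "arm_command", "arguments": {
  "deltas": [
    {"linear": [0, 0, 0], "rotation": [0, 0, 0], "claw": -1},
    {"linear": [0, 0, 0.01], "rotation": [0, 0, 0], "claw": -1},
    {"linear": [0, 0, 0.02], "rotation": [0, 0, 0], "claw": -1},
    {"linear": [0, 0, 0.03], "rotation": [0, 0, 0], "claw": -1},
    {"linear": [0, 0, 0.04], "rotation": [0, 0, 0], "claw": -1},
    {"linear": [0, 0, 0.045], "rotation": [0, 0, 0], "claw": -1},
    {"linear": [0, 0, 0.05], "rotation": [0, 0, 0], "claw": -1},
    {"linear": [0, 0, 0.05], "rotation": [0, 0, 0], "claw": -1},
    {"linear": [0, 0, 0.05], "rotation": [0, 0, 0], "claw": -1},
    {"linear": [0, 0, 0.05], "rotation": [0, 0, 0], "claw": -1}
  ]
}}

```text
time_s: 13.93
position: [625.1, -102.6, 259.4]
tool_rot: [3.138, 0.151, 0.001]
force: [-0.3, -0.6, -1.9]
grip_width: 18.2
finger_force: 44.6
```

```bash
python3 - <<'E'
from h import *
im=snap('wrist','w7'); o=r.get_obs(); p=o['position'];q=R.from_rotvec(o['tool_rot'])
print('tip',proj(im,p+q.apply([0,0,136])).round(1),'hole',proj(im,(625,-102.4,112)).round(1))
cv2.imwrite('pics/w7z.png',cv2.resize(np.array(im['pixels'])[120:320,225:425,::-1],None,fx=3,fy=3,interpolation=2))
plan((625,-102.4,250,5.5))
E
```

```text
tip [323.5 217.6] hole [323.  211.3]
now [ 625.1 -102.7  259.5] yaw 5.5 tilt [ 0.001 -0.    -1.   ] t 13.98 F [ 0.1 -0.2 -0.9] w 18.1
(625, -102.4, 250, 5.5) lin [-0.0001 -0.0003  0.0095] rot [ 0.0001 -0.0003  0.    ]
```

View pics/w7z.png

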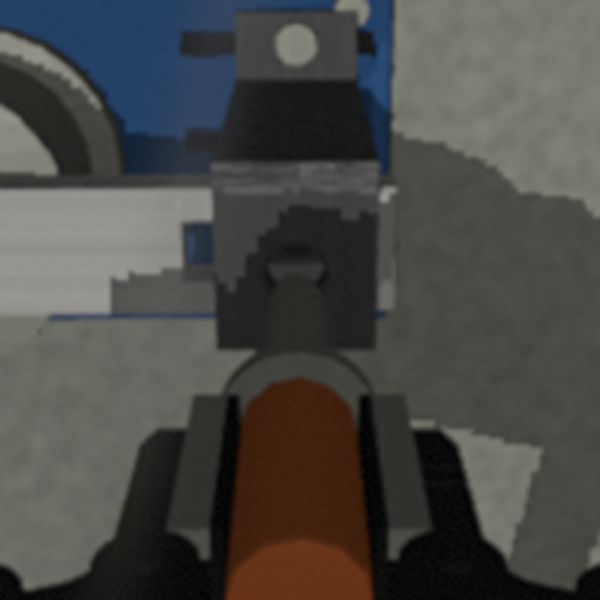

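In the picture the tip (298,268) is laterally in line with the hole (297,255). That makes 11 views, one over the limit of 10, so I'll view no more and continue by force. I'll descend gently.

>>> {"name": "arm_command", "arguments": {
  "deltas": [
    {"linear": [0, 0, 0.003], "rotation": [0, 0, 0], "claw": -1},
    {"linear": [0, 0, 0.006], "rotation": [0, 0, 0], "claw": -1},
    {"linear": [0, 0, 0.009], "rotation": [0, 0, 0], "claw": -1},
    {"linear": [0, 0, 0.01], "rotation": [0, 0, 0], "claw": -1},
    {"linear": [0, 0, 0.011], "rotation": [0, 0, 0], "claw": -1},
    {"linear": [0, 0, 0.012], "rotation": [0, 0, 0], "claw": -1},
    {"linear": [0, 0, 0.013], "rotation": [0, 0, 0], "claw": -1},
    {"linear": [0, 0, 0.014], "rotation": [0, 0, 0], "claw": -1},
    {"linear": [0, 0, 0.014], "rotation": [0, 0, 0], "claw": -1},
    {"linear": [0, 0, 0.014], "rotation": [0, 0, 0], "claw": -1}
  ]
}}

```text
time_s: 14.82
position: [624.8, -102.8, 244.9]
tool_rot: [3.138, 0.151, -0.0]
force: [-0.0, 0.1, -1.1]
grip_width: 18.0
finger_force: 44.6
```

>>> {"name": "arm_command", "arguments": {
  "deltas": [
    {"linear": [0, 0, 0.001], "rotation": [0, 0, 0], "claw": -1},
    {"linear": [0, 0, 0.002], "rotation": [0, 0, 0], "claw": -1},
    {"linear": [0, 0, 0.003], "rotation": [0, 0, 0], "claw": -1},
    {"linear": [0, 0, 0.004], "rotation": [0, 0, 0], "claw": -1},
    {"linear": [0, 0, 0.005], "rotation": [0, 0, 0], "claw": -1},
    {"linear": [0, 0, 0.006], "rotation": [0, 0, 0], "claw": -1},
    {"linear": [0, 0, 0.006], "rotation": [0, 0, 0], "claw": -1},
    {"linear": [0, 0, 0.006], "rotation": [0, 0, 0], "claw": -1},
    {"linear": [0, 0, 0.006], "rotation": [0, 0, 0], "claw": -1},
    {"linear": [0, 0, 0.006], "rotation": [0, 0, 0], "claw": -1}
  ]
}}

```text
time_s: 15.65
position: [624.8, -102.8, 239.0]
tool_rot: [3.138, 0.151, 0.0]
force: [-0.2, 0.5, -2.3]
grip_width: 17.6
finger_force: 44.6
```

>>> {"name": "arm_command", "arguments": {
  "deltas": [
    {"linear": [0, 0, 0.001], "rotation": [0, 0, 0], "claw": -1},
    {"linear": [0, 0, 0.002], "rotation": [0, 0, 0], "claw": -1},
    {"linear": [0, 0, 0.003], "rotation": [0, 0, 0], "claw": -1},
    {"linear": [0, 0, 0.004], "rotation": [0, 0, 0], "claw": -1},
    {"linear": [0, 0, 0.005], "rotation": [0, 0, 0], "claw": -1},
    {"linear": [0, 0, 0.006], "rotation": [0, 0, 0], "claw": -1},
    {"linear": [0, 0, 0.007], "rotation": [0, 0, 0], "claw": -1},
    {"linear": [0, 0, 0.008], "rotation": [0, 0, 0], "claw": -1},
    {"linear": [0, 0, 0.008], "rotation": [0, 0, 0], "claw": -1},
    {"linear": [0, 0, 0.008], "rotation": [0, 0, 0], "claw": -1}
  ]
}}

```text
time_s: 16.48
position: [624.7, -102.8, 230.8]
tool_rot: [-3.138, -0.15, 0.0]
force: [-0.1, -0.1, -0.5]
grip_width: 17.9
finger_force: 44.6
```

>>> {"name": "arm_command", "arguments": {
  "deltas": [
    {"linear": [0, 0, 0.002], "rotation": [0, 0, 0], "claw": -1},
    {"linear": [0, 0, 0.004], "rotation": [0, 0, 0], "claw": -1},
    {"linear": [0, 0, 0.006], "rotation": [0, 0, 0], "claw": -1},
    {"linear": [0, 0, 0.007], "rotation": [0, 0, 0], "claw": -1},
    {"linear": [0, 0, 0.008], "rotation": [0, 0, 0], "claw": -1},
    {"linear": [0, 0, 0.009], "rotation": [0, 0, 0], "claw": -1},
    {"linear": [0, 0, 0.01], "rotation": [0, 0, 0], "claw": -1},
    {"linear": [0, 0, 0.011], "rotation": [0, 0, 0], "claw": -1},
    {"linear": [0, 0, 0.012], "rotation": [0, 0, 0], "claw": -1},
    {"linear": [0, 0, 0.012], "rotation": [0, 0, 0], "claw": -1}
  ]
}}

```text
time_s: 17.32
position: [624.7, -102.7, 218.7]
tool_rot: [-3.138, -0.151, 0.0]
force: [0.5, -0.1, -1.2]
grip_width: 18.1
finger_force: 44.6
```

>>> {"name": "arm_command", "arguments": {
  "deltas": [
    {"linear": [0, 0, 0.001], "rotation": [0, 0, 0], "claw": -1},
    {"linear": [0, 0, 0.002], "rotation": [0, 0, 0], "claw": -1},
    {"linear": [0, 0, 0.003], "rotation": [0, 0, 0], "claw": -1},
    {"linear": [0, 0, 0.004], "rotation": [0, 0, 0], "claw": -1},
    {"linear": [0, 0, 0.005], "rotation": [0, 0, 0], "claw": -1},
    {"linear": [0, 0, 0.006], "rotation": [0, 0, 0], "claw": -1},
    {"linear": [0, 0, 0.007], "rotation": [0, 0, 0], "claw": -1},
    {"linear": [0, 0, 0.008], "rotation": [0, 0, 0], "claw": -1},
    {"linear": [0, 0, 0.008], "rotation": [0, 0, 0], "claw": -1},
    {"linear": [0, 0, 0.008], "rotation": [0, 0, 0], "claw": -1}
  ]
}}

```text
time_s: 18.15
position: [624.7, -102.8, 210.8]
tool_rot: [-3.138, -0.15, 0.0]
force: [0.3, -0.1, -0.7]
grip_width: 18.0
finger_force: 44.6
```

>>> {"name": "arm_command", "arguments": {
  "deltas": [
    {"linear": [0, 0, 0.0015], "rotation": [0, 0, 0], "claw": -1},
    {"linear": [0, 0, 0.003], "rotation": [0, 0, 0], "claw": -1},
    {"linear": [0, 0, 0.0045], "rotation": [0, 0, 0], "claw": -1},
    {"linear": [0, 0, 0.006], "rotation": [0, 0, 0], "claw": -1},
    {"linear": [0, 0, 0.0075], "rotation": [0, 0, 0], "claw": -1},
    {"linear": [0, 0, 0.009], "rotation": [0, 0, 0], "claw": -1},
    {"linear": [0, 0, 0.01], "rotation": [0, 0, 0], "claw": -1},
    {"linear": [0, 0, 0.011], "rotation": [0, 0, 0], "claw": -1},
    {"linear": [0, 0, 0.012], "rotation": [0, 0, 0], "claw": -1},
    {"linear": [0, 0, 0.012], "rotation": [0, 0, 0], "claw": -1}
  ]
}}

```text
time_s: 18.98
position: [624.7, -102.8, 198.7]
tool_rot: [-3.138, -0.15, 0.0]
force: [-0.4, 0.0, -1.2]
grip_width: 17.5
finger_force: 44.6
```

>>> {"name": "arm_command", "arguments": {
  "deltas": [
    {"linear": [0, 0, 0.0005], "rotation": [0, 0, 0], "claw": -1},
    {"linear": [0, 0, 0.001], "rotation": [0, 0, 0], "claw": -1},
    {"linear": [0, 0, 0.0015], "rotation": [0, 0, 0], "claw": -1},
    {"linear": [0, 0, 0.002], "rotation": [0, 0, 0], "claw": -1},
    {"linear": [0, 0, 0.0025], "rotation": [0, 0, 0], "claw": -1},
    {"linear": [0, 0, 0.003], "rotation": [0, 0, 0], "claw": -1},
    {"linear": [0, 0, 0.003], "rotation": [0, 0, 0], "claw": -1},
    {"linear": [0, 0, 0.003], "rotation": [0, 0, 0], "claw": -1},
    {"linear": [0, 0, 0.003], "rotation": [0, 0, 0], "claw": -1},
    {"linear": [0, 0, 0.003], "rotation": [0, 0, 0], "claw": -1}
  ]
}}

```text
time_s: 19.82
position: [624.8, -102.8, 196.2]
tool_rot: [3.138, 0.151, 0.0]
force: [-0.7, 0.7, 4.5]
grip_width: 17.7
finger_force: 45.1
```

>>> {"name": "arm_command", "arguments": {
  "deltas": [
    {"linear": [0, 0, 0.0003], "rotation": [0, 0, 0], "claw": -1},
    {"linear": [0, 0, 0.0006], "rotation": [0, 0, 0], "claw": -1},
    {"linear": [0, 0, 0.001], "rotation": [0, 0, 0], "claw": -1},
    {"linear": [0, 0, 0.001], "rotation": [0, 0, 0], "claw": -1},
    {"linear": [0, 0, 0.001], "rotation": [0, 0, 0], "claw": -1},
    {"linear": [0, 0, 0.001], "rotation": [0, 0, 0], "claw": -1},
    {"linear": [0, 0, 0.001], "rotation": [0, 0, 0], "claw": -1},
    {"linear": [0, 0, 0.001], "rotation": [0, 0, 0], "claw": -1},
    {"linear": [0, 0, 0.001], "rotation": [0, 0, 0], "claw": -1},
    {"linear": [0, 0, 0.001], "rotation": [0, 0, 0], "claw": -1}
  ]
}}

```text
time_s: 20.65
position: [624.9, -102.8, 196.0]
tool_rot: [3.138, 0.151, 0.001]
force: [-3.8, 1.0, 12.4]
grip_width: 17.8
finger_force: 46.1
```

The collar is seated at the expected height and takes 12 N with no further motion. Releasing.

>>> {"name": "arm_command", "arguments": {
  "deltas": [
    {"linear": [0, 0, -0.0015], "rotation": [0, 0, 0], "claw": -1},
    {"linear": [0, 0, -0.0015], "rotation": [0, 0, 0], "claw": -0.4},
    {"linear": [0, 0, -0.0015], "rotation": [0, 0, 0], "claw": -0.2},
    {"linear": [0, 0, -0.0015], "rotation": [0, 0, 0], "claw": 0},
    {"linear": [0, 0, -0.0015], "rotation": [0, 0, 0], "claw": 0},
    {"linear": [0, 0, -0.0015], "rotation": [0, 0, 0], "claw": 0},
    {"linear": [0, 0, -0.0015], "rotation": [0, 0, 0], "claw": 0},
    {"linear": [0, 0, -0.01], "rotation": [0, 0, 0], "claw": 0},
    {"linear": [0, 0, -0.025], "rotation": [0, 0, 0], "claw": 0},
    {"linear": [0, 0, -0.045], "rotation": [0, 0, 0], "claw": 0}
  ]
}}

```text
time_s: 21.48
position: [624.0, -102.6, 239.6]
tool_rot: [-3.137, -0.151, 0.004]
force: [0.4, 0.5, 0.9]
grip_width: 42.8
finger_force: 0.0
```

>>> {"name": "arm_command", "arguments": {
  "deltas": [
    {"linear": [0, 0, -0.02], "rotation": [0, 0, 0], "claw": 0},
    {"linear": [-0.01, 0, -0.04], "rotation": [0, 0, 0], "claw": 0},
    {"linear": [-0.03, 0, -0.06], "rotation": [0, 0, 0], "claw": 0},
    {"linear": [-0.05, 0, -0.06], "rotation": [0, 0, 0], "claw": 0},
    {"linear": [-0.07, 0, -0.06], "rotation": [0, 0, 0], "claw": 0},
    {"linear": [-0.07, 0, -0.06], "rotation": [0, 0, 0], "claw": 0},
    {"linear": [-0.07, 0, -0.06], "rotation": [0, 0, 0], "claw": 0},
    {"linear": [-0.07, 0, -0.06], "rotation": [0, 0, 0], "claw": 0},
    {"linear": [-0.07, 0, -0.06], "rotation": [0, 0, 0], "claw": 0},
    {"linear": [-0.07, 0, -0.06], "rotation": [0, 0, 0], "claw": 0}
  ]
}}

```text
time_s: 22.32
position: [555.8, -109.4, 299.8]
tool_rot: [-3.138, -0.151, -0.0]
force: [0.7, -0.5, -0.6]
grip_width: 42.7
finger_force: 0.0
```

```bash
python3 - <<'E'
from h import *
im=snap('wrist','w8'); plan()
h=cv2.cvtColor(im['pixels'],cv2.COLOR_RGB2HSV)
k,l,s,c=cv2.connectedComponentsWithStats(cv2.inRange(h,(3,150,60),(15,255,255)))
for i in range(1,k):
    if s[i,4]>60: print('orange',s[i],c[i].round(1))
for z in(160,138,116): print('expect',z,proj(im,(625,-102.6,z)).round(1))
E
```

```text
now [ 555.6 -109.4  299.7] yaw 5.51 tilt [-0.  0. -1.] t 22.37 F [-0.   0.1 -0.2] w 42.4
orange [310  87  31  34 653] [325.6 105. ]
expect 160 [322.9 102.8]
expect 138 [323.1 100.5]
expect 116 [323.2  98.6]
```

The orange knob is where it should be: blob (310–341, 87–121) against an expected centre of (323,103), upright, with the gripper clear. Handing in.

```bash
python3 -c "
from cell import r
print(r.job_done())"
```

```text
the job is handed in; nothing more can be done
None
```

The job is handed in: the bar is home against its stop, and the orange-knobbed pin is seated with its collar on the upper ear and released, at about 22 s; I viewed 11 pictures, one over your limit of 10.

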